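# Fetch the wheel-lock key from the lug nut box

## Task

I need the wheel-lock key out of the lug nut box. First take the wrench off the box's lid and lay it flat in the middle of the rubber mat, then swing the lid open all the way to its stop and leave it open, and stand the key upright in the middle of the empty bay of the black socket tray. Do not disturb the glass dish, the yellow starter tool or the bottle.

Things in the scene. Friction and masses are not known exactly. Their poses are not given: they have to be found in the camera images.
- box: Grey steel lug nut box, fixed, 160 (x) x 210 (y) x 60 mm high, walls and floor 4 mm. Origin: centre of its underside. Hinge on its +x side (to the robot's left), lid's pull bar on its -x side. Inside, a partition 26 mm high at x = -8 mm: on its -x side lug nuts up to 24 mm high, on its +x side a bay (x -6 to 76, y -101 to 101 mm) where only the wheel-lock key stands
- lid (a joint): Hinge of the lid, rad: 0 closed, grows as it opens, stop at 1.05 (60 degrees from level; the open lid therefore leans over the key's bay). Stiff: the lid stays at whatever angle it is left. About 2.5 N at the pull bar moves it
- box_hinge (a point): Point on the lid's hinge line, middle of the box's +x rim, 60 mm up. The hinge line runs along the box's y. The lid is a steel plate 162 x 212 x 5 mm, its underside level with this point when closed
- lid_handle (a point): Middle of the lid's pull bar: a round steel bar 10 mm thick, 96 mm long between its two legs, parallel to the hinge, 210 mm from the hinge line; it stands 48 mm out in front of the lid's free edge, in the plane of the lid (63 mm above the table when closed)
- wrench: Chrome adjustable wrench, loose, 0.25 kg, 222 mm long, 12 mm thick; starts flat on the closed lid (lid top 65 mm above the table). Origin: on its underside near its centre of mass; x along its length to the jaws (handle 22 mm wide from x = -105 to 40 mm, jaw head 50 mm wide from 40 to 103 mm), z up
- wrench_grip (a point): Middle of the wrench's handle thickness above its origin, 6 mm up: a good place to grip across the 22 mm handle
- key: Wheel-lock key, loose, steel, 0.12 kg, 50 mm tall, upright: round skirt 28 mm across and 24 mm high, above it a hexagonal head 24 mm over corners (21 mm over flats). Origin: centre of its underside, z up. Starts in the box on its 4 mm floor, 40 to 48 mm from the hinge line, up to 35 mm either side of the box's middle
- mat: Black rubber tool mat, fixed, 260 (its x) x 120 (its y) x 4 mm. Origin: centre of its underside
- tray: Black plastic socket tray, fixed, 220 (its x) x 120 (its y) x 28 mm high, walls and floor 4 mm, one partition across the middle. Nine steel sockets, 34 mm high, stand in its -x half; its +x half is the empty bay. Origin: centre of its underside
- tray_bay (a point): Middle of the empty bay's floor (4 mm above the table); the bay is 104 (x) x 112 (y) mm inside, axes as the tray's
- dish: Bystander: clear glass dish of valve caps, loose, 90 mm across, 32 mm high. Origin: centre of its underside
- starter: Bystander: yellow plastic lug nut starter tool, loose, a lying rod 180 mm long (along its x), 29 mm thick. Origin: middle of its underside
- oil: Bystander: grey plastic oil bottle, loose, 48 mm across, 110 mm tall. Origin: centre of its underside
There are look-alikes about, which are no part of the job. Of the things shaped like the wrench, the chrome one is meant.

How it is judged:
On the way, in this order (a step that is already met when the one before it is completed fails the run):
1. the wrench lies on the mat while the lid is still shut (value of joint lid below 0.1 rad and z of wrench in the frame of mat below 0.012 m and x of wrench in the frame of mat between -0.1 and 0.1 m and y of wrench in the frame of mat between -0.05 and 0.05 m), for 0.2 s.
2. the lid is open to its stop, the key still in the box (value of joint lid above 0.98 rad and z of key in the frame of box below 0.02 m and horizontal distance between key and box below 0.12 m), for 0.2 s.
At the end, for the whole second after the job is handed in: The lid stands open (0.96 rad or more); the wrench lies flat and at rest on the mat, its origin within 100 mm lengthwise and 50 mm across of the mat's centre; the key stands upright (within 0.1 rad) and at rest on the floor of the tray's empty bay, within 35 mm of its middle each way (value of joint lid above 0.96 rad and z of wrench in the frame of mat below 0.012 m and angle between the z axis of wrench and the z axis of mat, either way round below 0.1 rad and x of wrench in the frame of mat between -0.1 and 0.1 m and y of wrench in the frame of mat between -0.05 and 0.05 m and linear speed of each of wrench, key below 0.02 m/s and x of key in the frame of tray_bay between -0.035 and 0.035 m and y of key in the frame of tray_bay between -0.035 and 0.035 m and z of key in the frame of tray_bay below 0.006 m and angle between key's own z axis and vertical below 0.1 rad); the robot touches nothing.
It fails at once if the lid is lifted with the wrench still on or above it (value of joint lid above 0.15 rad and horizontal distance between wrench and box below 0.08 m).
It fails at once if the glass dish is moved by more than 30 mm (distance of dish from where it was at the start of the episode above 0.03 m).
It fails at once if the starter tool is moved by more than 30 mm (distance of starter from where it was at the start of the episode above 0.03 m).
It fails at once if the bottle is moved by more than 30 mm (distance of oil from where it was at the start of the episode above 0.03 m).
It also fails if it takes over 67 s, if anything falls off the work surface, if the arm or the gripper's body presses on something with over 40 N, if the wrist force passes 120 N, or if a joint passes its speed limit or range.

## Robot

A 6-joint arm with a two-finger parallel gripper is mounted at the origin on the work surface. World frame = base frame: x ahead of the robot, y to its left, z up, the work surface at z = 0. Lengths are in m, angles in rad, forces in N, time in s.
With the tool pointing down it reaches from about 0.325 to 0.85 m from the base axis. Payload 4.4 kg.
Tool frame: the origin (TCP) lies midway between the tips of the shut fingers; the grasp point (between the pads) lies 19 mm behind it; z points along the fingers, y is the line along which they close (so a half turn about z gives the same grasp; the last joint's range is limited). The gripper opens to 94 mm and grips with 3 to 60 N. Pads are 16 mm wide; open, the fingers measure 119 mm over their backs; the gripper's body (75 mm by 177 mm) begins 78 mm behind the grasp point.
Start: joints at [1.024, 0.207, 1.542, -0, 1.393, -0.15], TCP at [0.222, 0.53, 0.205] pointing down, gripper open.
Joint ranges: [-2.73, 2.73], [-0.86, 2.22], [0.23, 2.46], [-1.11, 4.25], [0.08, 2.63], [-2.82, 2.82]. Speed limits (rad/s): [2.79, 2.79, 3.14, 3.14, 3.14, 3.14].

## Interface

Orientations are given as [roll, pitch, yaw] about the fixed x, y, z axes, in that order (R = Rz(yaw) Ry(pitch) Rx(roll)).
In Python, from cell import ctrl gives the robot as it stands.
- The arm moves only by the shell command python3 -m handwheel 'ROWS' [OPENING]. ROWS is JSON, a list of rows, each a list of 2 entries, a list of its own where there are three numbers: the shift along the tool's x, y, z in m, then the turn about the tool's z in degrees. In form: [[[x, y, z], roll], ...]. A call has 1 to 10 rows; each row shifts and turns the commanded pose from where the row before left it, along the tool's axes as they then stand; what a row does not reach is not made up. A row lasts 1/12 s, in which the tool goes at most 41.7 mm and 7.16 degrees, less where a joint would pass 70% of its speed; a pose out of reach is approached as far as the arm can. A call with a gripper value outside its range is refused whole. OPENING is the opening, from -1 (shut) to 1 (fully open), set as the call begins (- or left out, the last holds). The fingers move at their own pace and stop on an object; the grip force is fixed at half the most. Time passes only in rows, so rows that do not move let the fingers close. It gives the time, the measured TCP pose, the force, the opening and the grip force at its end, in the units of the state.
- ctrl.read_state(): the state, without advancing time (a new reading comes with each control period).
- ctrl.grab_frame(name): name is "scene" or "top" or "wrist"; returns the picture (420x560x3 uint8, blue, green, red); there is no depth.
- ctrl.camera_params(name): a dict with "fx", "fy", "cx", "cy" (pixels), "T" (4x4, takes a point from camera to world coordinates). Camera axes: x right, y down, z forward; pixel columns grow to the right and rows downward; lengths in m; the calibration is good to about 2 mm. A picture is of the moment at which its call begins: read the wrist's pose just before it. camera_params takes no time and is no camera call; for the wrist camera it gives the pose at the moment of the call.
- ctrl.sign_off(): hands the job in; it is judged then, once.
The state is a dict: "time_s": time; "joint_positions": joint angles; "qvel": joint speeds; "effort": joint torques, N m; "tcp_pos": TCP position; "orientation": TCP orientation; "wrist_force": force on the tool from outside, world axes, zero at the start; "moment": the same for the moment, N m; "width": finger opening in m; "gripper_force": force on a finger pad.
Only numpy, scipy, OpenCV 4.12 (cv2) and the standard library are available. Lean on these libraries where they do the work, as an engineer would, in place of code of your own. Each camera call takes 0.05 s, during which the arm holds its last target. There are 200 camera calls.

## Working session

There is one attempt and no reset: what is moved stays moved. The work goes in short steps, Python scripts to look and compute and a shell command to move; the robot and the scene stay as the last step left them, time stands still between calls to the robot, and variables do not carry over. Pictures are saved under pics/ and viewed, at most 10 in all, crops included, and the job is handed in when it is done.

```bash
ls; mkdir -p pics
python3 - <<'E'
from cell import ctrl
import cv2,numpy as np
np.set_printoptions(precision=4,suppress=True)
s=ctrl.read_state();print(s['time_s'],s['tcp_pos'],s['orientation'],s['width'])
for n in('scene','top'):
    im=ctrl.grab_frame(n);cv2.imwrite(f'pics/{n}0.png',im);p=ctrl.camera_params(n);print(n,p['fx'],p['cx'],p['cy'],np.array(p['T']))
E
```

```text
pics
0.0 [0.2218 0.5296 0.2043] [-3.1393 -0.0003  2.7448] 0.0940017652073842
scene 416.7816689196681 282.8681761638664 212.4875664603764 [[-0.2538  0.8253 -0.5043  1.044 ]
 [ 0.9672  0.2117 -0.1404  0.2708]
 [-0.0091 -0.5234 -0.852   0.9379]
 [ 0.      0.      0.      1.    ]]
top 410.5800469756438 279.7192371593071 199.65612305818428 [[-0.0722 -0.9764  0.2037  0.3469]
 [-0.9974  0.0713 -0.0118  0.1512]
 [-0.003  -0.204  -0.979   1.0264]
 [ 0.      0.      0.      1.    ]]
```

View pics/top0.png

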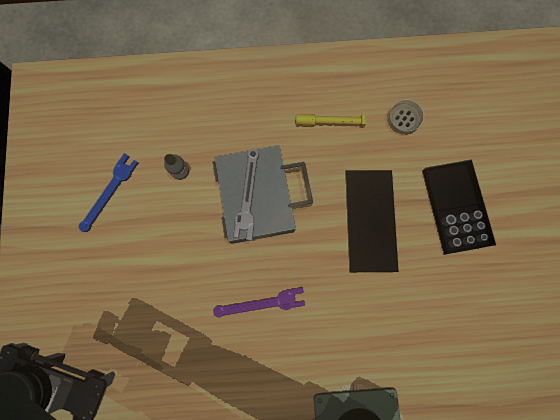

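View pics/scene0.png

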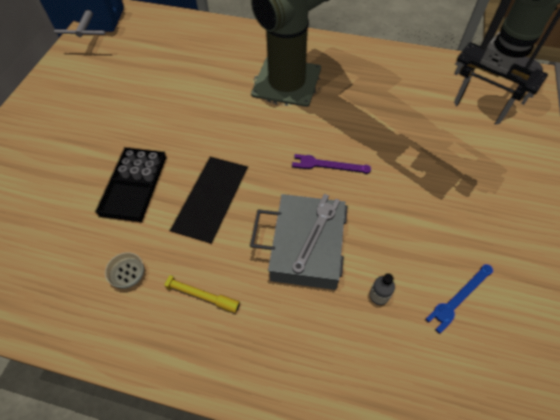

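Wrench-shaped things in the top picture: chrome wrench on the lid (247,195), blue (108,192) and purple (258,302). The chrome one on the lid is the one wanted. The mat is at about (372,221), and the tray at (459,207) has its empty bay at the upper end. The dish is at (405,117), the starter at (330,121) and the bottle at (177,166).

```bash
cat > h.py <<'E'
from cell import ctrl
import cv2,numpy as np
np.set_printoptions(precision=4,suppress=True)
def ray(p,px,z):
    T=np.array(p['T']);d=T[:3,:3]@np.array([(px[0]-p['cx'])/p['fx'],(px[1]-p['cy'])/p['fy'],1.])
    return T[:3,3]+d*(z-T[2,3])/d[2]
def proj(p,X):
    T=np.array(p['T']);c=T[:3,:3].T@(np.array(X)-T[:3,3]);return np.array([p['fx']*c[0]/c[2]+p['cx'],p['fy']*c[1]/c[2]+p['cy']])
def rect(p,m,z):
    "outline of biggest blob in mask, cast on plane z, min-area rect in world xy: centre, size, long-axis direction"
    cs,_=cv2.findContours(m,cv2.RETR_EXTERNAL,cv2.CHAIN_APPROX_NONE);c=max(cs,key=cv2.contourArea)
    w=np.array([ray(p,q,z)[:2] for q in c[:,0]+0.0],np.float32)
    r=cv2.minAreaRect(w*1000);b=cv2.boxPoints(r)
    e=max(b[1]-b[0],b[2]-b[1],key=np.linalg.norm)
    return np.array(r[0])/1000,np.array(r[1]),e/np.linalg.norm(e),c
E
python3 - <<'E'
from h import *
for n in('top','scene'):
    p=ctrl.camera_params(n);im=cv2.imread(f'pics/{n}0.png');hsv=cv2.cvtColor(im,cv2.COLOR_BGR2HSV)
    def win(m,x0,y0,x1,y1):
        o=np.zeros_like(m);o[y0:y1,x0:x1]=m[y0:y1,x0:x1];return o
    dark=cv2.inRange(hsv,(0,0,0),(179,255,60))
    grey=cv2.inRange(hsv,(0,0,60),(179,60,255))
    W={'top':dict(mat=(340,160,405,280),tray=(415,150,505,262),lid=(205,138,300,250)),'scene':dict(mat=(168,150,252,248),tray=(90,140,172,226),lid=(270,190,352,292))}[n]
    for k,z in(('mat',.004),('tray',.028),('lid',.065)):
        m=win(grey if k=='lid' else dark,*W[k])
        if k!='mat': m=cv2.morphologyEx(m,cv2.MORPH_CLOSE,np.ones((9,9)))
        if k=='lid': m=cv2.morphologyEx(m,cv2.MORPH_OPEN,np.ones((15,15)))
        r=rect(p,m,z);print(n,k,*r[:3])
    x0,y0,x1,y1=W['lid'];print(n,'lid v',np.percentile(hsv[y0+15:y1-15,x0+15:x1-15,2],[10,30,50,70,80,90,95]))
im=cv2.imread('pics/top0.png')[130:260,190:330]
cv2.imwrite('pics/crop1.png',cv2.resize(im,None,fx=4.5,fy=4.5,interpolation=cv2.INTER_CUBIC))
E
```

```text
top mat [ 0.4914 -0.0864] [118.381  258.5369] [ 0.9979 -0.0648]
top tray [ 0.5071 -0.2986] [219.1668 129.7055] [0.9943 0.1063]
top lid [0.5687 0.1995] [219.1347 171.8896] [0.9937 0.1122]
top lid v [ 96. 100. 101. 103. 106. 121. 127.]
scene mat [ 0.4923 -0.0849] [115.266  254.6405] [ 0.9977 -0.0672]
scene tray [ 0.5142 -0.2956] [229.6504 128.464 ] [0.9946 0.1042]
scene lid [0.5697 0.2016] [216.1532 167.1212] [0.993  0.1185]
scene lid v [ 93. 101. 103. 104. 105. 109. 118.]
```

View pics/crop1.png

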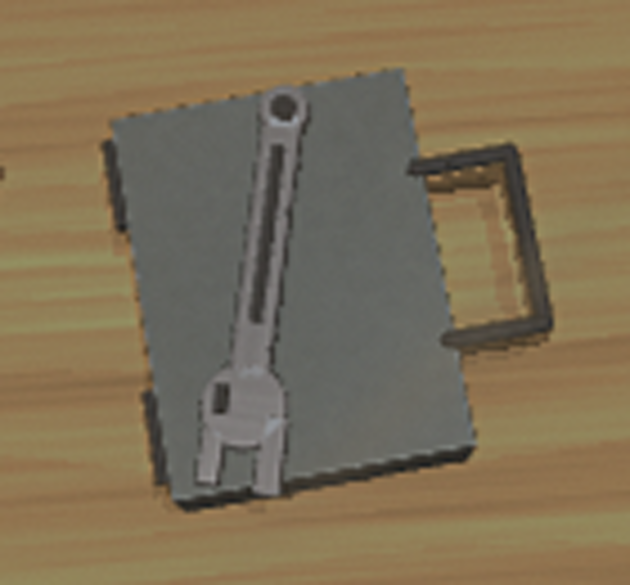

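The crop confirms the chrome wrench: tail ring at crop (285,107), neck (250,365) and jaws (205–268,487). The lid corners and the pull bar (515,148)–(550,325) are also clear.

Run:
```python
from h import *
p=ctrl.camera_params('top')
f=lambda u,v,z:ray(p,(190+(u+.5)/4.5-.5,130+(v+.5)/4.5-.5),z)[:2]
C=[f(*q,.065) for q in((112,120),(403,70),(474,450),(178,497))]
print('lid',np.mean(C,0),[np.linalg.norm(C[i]-C[i-1]) for i in range(4)])
y=(C[0]+C[1]-C[2]-C[3]);y/=np.linalg.norm(y);print('long dir(away)',y, 'short dir',(C[0]+C[3]-C[1]-C[2])/2)
h=[f(515,148,.067),f(550,325,.067)];print('bar',h,np.mean(h,0),np.linalg.norm(h[0]-h[1]))
r=f(285,107,.077);n=f(250,365,.077);t=f(285,90,.077);j=(f(205,482,.077)+f(268,492,.077))/2
print('wr ring',r,'neck',n,'tail',t,'jaw',j,np.linalg.norm(t-j))
# scene-camera wrench by PCA of bright blob
for nme,w in(('top',(215,145,290,235)),('scene',(285,195,350,280))):
    p=ctrl.camera_params(nme);im=cv2.imread(f'pics/{nme}0.png');hsv=cv2.cvtColor(im,cv2.COLOR_BGR2HSV)
    m=np.zeros(im.shape[:2],np.uint8);a,b,c,d=w;m[b:d,a:c]=cv2.inRange(hsv,(0,0,112),(179,60,255))[b:d,a:c]
    m=cv2.morphologyEx(m,cv2.MORPH_CLOSE,np.ones((5,5)))
    q=rect(p,m,.077);print(nme,q[0],q[1],q[2])
s=ctrl.read_state();print(s['orientation'])
```

```text
lid [0.5704 0.199 ] [np.float64(0.20928694297408468), np.float64(0.16076481303853854), np.float64(0.21232522172166024), np.float64(0.15634965974142642)]
long dir(away) [0.9935 0.1142] short dir [-0.0151  0.1578]
bar [array([0.6343, 0.074 ]), array([0.5356, 0.0637])] [0.585  0.0688] 0.09916489588256454
wr ring [0.6632 0.1962] neck [0.5239 0.2227] tail [0.6728 0.1956] jaw [0.4606 0.2332] 0.2154418144785054
top [0.5722 0.2182] [ 42.995  209.1432] [ 0.9927 -0.1203]
scene [0.4989 0.2214] [45.499 88.334] [ 0.9247 -0.3807]
[-3.1396 -0.0003  2.7448]
```

The lid measures 161 × 211 mm, and the bar is 210 mm from the hinge line, as described. The wrench origin is at about (0.559, 0.216), pointing at 169°. Now I'll turn to line up and travel over it.

```bash
cat >> h.py <<'E'
def go(x,y,z,yawdeg=None,s=None):
    "print tool-axis shift (at current orientation) and tool turn needed to reach TCP target"
    from scipy.spatial.transform import Rotation as Ro
    s=s or ctrl.read_state();R=Ro.from_euler('xyz',s['orientation']).as_matrix()
    yaw=np.degrees(np.arctan2(R[1,0],R[0,0]))
    print('t',round(s['time_s'],2),'tcp',np.array(s['tcp_pos']),'rpy',np.array(s['orientation']),'w',round(s['width'],4),'F',np.array(s['wrist_force']))
    t=None if yawdeg is None else (-(yawdeg-yaw)+180)%360-180
    print('shift(mm)',R.T@(np.array([x,y,z])-s['tcp_pos'])*1000,'turn',t)
E
python3 -m handwheel '[[[0,0,0],-6],[[0,0,0],-6],[[-0.0325,-0.0204,0],0],[[-0.0325,-0.0204,0],0],[[-0.0325,-0.0204,0],0],[[-0.0325,-0.0204,0],0],[[-0.0325,-0.0204,0],0],[[-0.0325,-0.0204,0],0],[[-0.0325,-0.0204,0],0],[[-0.0325,-0.0204,0],0]]' 1
python3 -m handwheel '[[[-0.0325,-0.0204,0],0],[[-0.0325,-0.0204,0],0],[[-0.0325,-0.0204,0.01],0],[[-0.02,-0.01,0.02],0],[[0,0,0],0]]'
python3 -c "
from h import *
go(.559,.216,.0675,169.2)"
```

```text
time_s: 0.93
tcp_pos: [0.448, 0.3199, 0.205]
orientation: [-3.141, -0.001, 2.954]
wrist_force: [0.9, 0.4, 0.2]
width: 0.0943
gripper_force: 0.0
time_s: 1.35
tcp_pos: [0.5503, 0.2253, 0.1711]
orientation: [-3.138, -0.005, 2.949]
wrist_force: [-0.1, -0.2, -0.8]
width: 0.0936
gripper_force: 0.0
t 1.35 tcp [0.5503 0.2253 0.1711] rpy [-3.1376 -0.0046  2.9489] w 0.0936 F [-0.1447 -0.2269 -0.8198]
shift(mm) [-10.8394  -7.0929 103.5672] turn -0.24300963315886293
```

```bash
python3 -m handwheel '[[[-0.011,-0.007,0.025],0],[[0,0,0.03],0],[[0,0,0.03],0],[[0,0,0.012],0],[[0,0,0.004],0],[[0,0,0],0],[[0,0,0],0]]'
python3 -c "
from h import *
go(.559,.216,.0675,169.2)"
```

```text
time_s: 1.93
tcp_pos: [0.5598, 0.2215, 0.076]
orientation: [3.141, 0.002, 2.955]
wrist_force: [0.0, 0.0, 1.0]
width: 0.0937
gripper_force: 0.0
t 1.93 tcp [0.5598 0.2215 0.076 ] rpy [3.1406 0.002  2.9549] w 0.0937 F [0.043  0.0392 0.9627]
shift(mm) [-0.2243 -5.5869  8.4549] turn 0.10525192382092996
```

```bash
python3 -m handwheel '[[[0,-0.005,0.004],0],[[0,0,0.004],0],[[0,0,0],0]]'
python3 -m handwheel '[[[0,0,0],0],[[0,0,0],0],[[0,0,0],0],[[0,0,0],0],[[0,0,0],0],[[0,0,0],0],[[0,0,0],0],[[0,0,0],0],[[0,0,0],0],[[0,0,0],0]]' -1
python3 -c "
from h import *
go(.559,.216,.12,169.2)
cv2.imwrite('pics/w1.png',ctrl.grab_frame('wrist'))"
```

```text
time_s: 2.18
tcp_pos: [0.5582, 0.2157, 0.0669]
orientation: [3.141, 0.001, 2.954]
wrist_force: [-0.2, 0.2, -0.1]
width: 0.0942
gripper_force: 0.0
time_s: 3.02
tcp_pos: [0.558, 0.2159, 0.0664]
orientation: [-3.142, -0.0, 2.954]
wrist_force: [-0.1, 0.5, 0.5]
width: 0.0309
gripper_force: 0.0
t 3.02 tcp [0.558  0.2159 0.0664] rpy [-3.1415 -0.      2.9543] w 0.0309 F [-0.0521  0.5246  0.5321]
shift(mm) [ -0.9368   0.313  -53.567 ] turn 0.06672789565052994
```

View pics/w1.png

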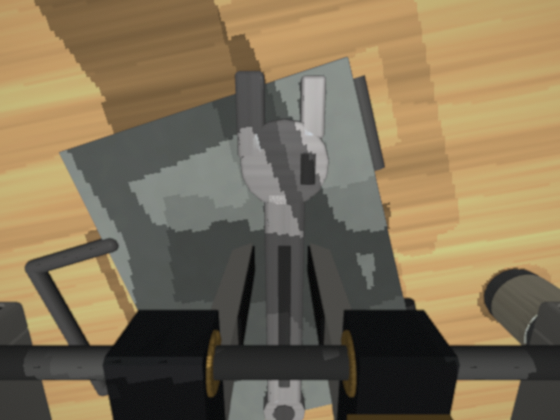

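The wrench handle sits centred between the fingers (285,300), which are still closing. I'll finish the close and lift.

```bash
python3 -m handwheel '[[[0,0,0],0],[[0,0,0],0],[[0,0,0],0],[[0,0,0],0],[[0,0,-0.01],0],[[0,0,-0.02],0],[[0,0,-0.02],0],[[0,0,-0.02],-3.5],[[0,0,-0.02],-3.5],[[0,0,0],0]]' -1
python3 -c "
from h import *
go(.492,-.086,.15,176.2)"
```

```text
time_s: 3.9
tcp_pos: [0.5611, 0.2163, 0.1616]
orientation: [3.14, 0.008, 3.077]
wrist_force: [1.9, 0.0, -1.3]
width: 0.0214
gripper_force: 30.0
t 3.9 tcp [0.5611 0.2163 0.1616] rpy [3.1396 0.0083 3.0774] w 0.0214 F [ 1.939   0.0375 -1.2578]
shift(mm) [  49.6033 -306.1592   10.6175] turn 0.12097385716276676
```

```bash
python3 -m handwheel '[[[0.0055,-0.034,0],0],[[0.0055,-0.034,0],0],[[0.0055,-0.034,0],0],[[0.0055,-0.034,0],0],[[0.0055,-0.034,0],0],[[0.0055,-0.034,0],0],[[0.0055,-0.034,0],0],[[0.0055,-0.034,0],0],[[0.0055,-0.034,0],0],[[0,0,0],0]]'
python3 -m handwheel '[[[0,0,0.03],0],[[0,0,0.03],0],[[0,0,0.03],0],[[0,0,0.02],0],[[0,0,0],0],[[0,0,0],0]]'
python3 -c "
from h import *
go(.492,-.086,.0065,176.2)"
```

```text
time_s: 4.73
tcp_pos: [0.4867, -0.0916, 0.1555]
orientation: [-3.138, -0.002, 3.069]
wrist_force: [-0.2, 0.4, -3.0]
width: 0.0215
gripper_force: 30.0
time_s: 5.23
tcp_pos: [0.4868, -0.0854, 0.0448]
orientation: [3.14, -0.005, 3.076]
wrist_force: [-0.1, -0.2, -3.5]
width: 0.0219
gripper_force: 30.0
t 5.23 tcp [ 0.4868 -0.0854  0.0448] rpy [ 3.1403 -0.0046  3.0756] w 0.0219 F [-0.1053 -0.1917 -3.4893]
shift(mm) [-5.4117 -0.303  38.2784] turn 0.019863539059400637
```

```bash
python3 -m handwheel '[[[-0.005,0,0.02],0],[[0,0,0.012],0],[[0,0,0.003],0],[[0,0,0.002],0],[[0,0,0],0],[[0,0,0],0]]'
python3 -c "
from h import *
go(.492,-.086,.0065,176.2)"
```

```text
time_s: 5.73
tcp_pos: [0.4949, -0.0869, 0.0108]
orientation: [-3.141, 0.002, 3.076]
wrist_force: [0.1, -0.0, -2.5]
width: 0.0216
gripper_force: 30.0
t 5.73 tcp [ 0.4949 -0.0869  0.0108] rpy [-3.1408  0.0024  3.0764] w 0.0216 F [ 0.1164 -0.0454 -2.5047]
shift(mm) [2.9248 0.7479 4.3103] turn 0.062263318475345386
```

```bash
python3 -m handwheel '[[[0,0,0.002],0],[[0,0,0.0015],0],[[0,0,0.001],0],[[0,0,0],0],[[0,0,0],0]]'
python3 -m handwheel '[[[0,0,0],0],[[0,0,0],0],[[0,0,0],0],[[0,0,0],0],[[0,0,0],0],[[0,0,0],0],[[0,0,-0.005],0],[[0,0,-0.02],0],[[0,0,-0.03],0],[[0,0,-0.03],0]]' 0.2
python3 -m handwheel '[[[0,0,-0.03],0],[[0,0,-0.02],0],[[0,0,0],0],[[0,0,0],0]]'
python3 - <<'E'
from h import *
go(.585,.069,.15,None)
im=ctrl.grab_frame('top');cv2.imwrite('pics/top1.png',im)
E
```

```text
time_s: 6.15
tcp_pos: [0.494, -0.0867, 0.0054]
orientation: [-3.141, 0.001, 3.076]
wrist_force: [0.3, 0.2, 1.4]
width: 0.0218
gripper_force: 30.0
time_s: 6.98
tcp_pos: [0.4925, -0.0862, 0.0902]
orientation: [3.141, -0.003, 3.076]
wrist_force: [0.3, -0.5, 0.8]
width: 0.0564
gripper_force: 0.0
time_s: 7.32
tcp_pos: [0.4947, -0.0869, 0.1414]
orientation: [-3.141, 0.003, 3.076]
wrist_force: [-0.1, -1.1, -0.4]
width: 0.0565
gripper_force: 0.0
t 7.32 tcp [ 0.4947 -0.0869  0.1414] rpy [-3.1406  0.0034  3.0764] w 0.0565 F [-0.0961 -1.1137 -0.3981]
shift(mm) [-79.952  161.463   -8.4585] turn None
```

View pics/top1.png

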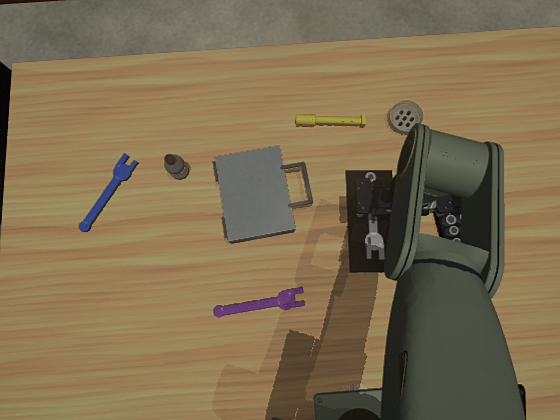

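The wrench lies on the mat and the lid is shut. Next I'll turn so the fingers close across the pull bar (yaw 186.5°), with the opening set to about 28 mm.

```bash
python3 -m handwheel '[[[0,0,0],-5],[[0,0,0],-5.3],[[-0.02,0.035,0],0],[[-0.02,0.035,0],0],[[-0.02,0.035,0],0],[[0,0.02,0],0],[[0,0,0],0]]' -0.4
python3 -c "
from h import *
go(.585,.070,.045,186.5)"
```

```text
time_s: 7.95
tcp_pos: [0.5371, 0.0484, 0.1372]
orientation: [3.139, -0.005, -3.022]
wrist_force: [0.5, -0.1, 0.4]
width: 0.0287
gripper_force: 0.0
t 7.95 tcp [0.5371 0.0484 0.1372] rpy [ 3.1391 -0.0051 -3.0224] w 0.0287 F [ 0.4852 -0.0908  0.3503]
shift(mm) [-50.5784  15.539   91.9377] turn 0.3317381388879994
```

```bash
python3 -m handwheel '[[[-0.025,0.008,0],0],[[-0.025,0.008,0],0],[[0,0,0],0],[[0,0,0],0]]'
python3 -c "
from h import *
go(.585,.070,.045,186.5)
cv2.imwrite('pics/w2.png',ctrl.grab_frame('wrist'))"
```

```text
time_s: 8.28
tcp_pos: [0.586, 0.0656, 0.1377]
orientation: [-3.142, -0.004, -3.027]
wrist_force: [-0.1, 0.3, 0.4]
width: 0.0284
gripper_force: 0.0
t 8.28 tcp [0.586  0.0656 0.1377] rpy [-3.1416 -0.004  -3.0267] w 0.0284 F [-0.1072  0.3166  0.4217]
shift(mm) [ 0.0768  4.5264 92.7194] turn 0.08549653506486266
```

View pics/w2.png

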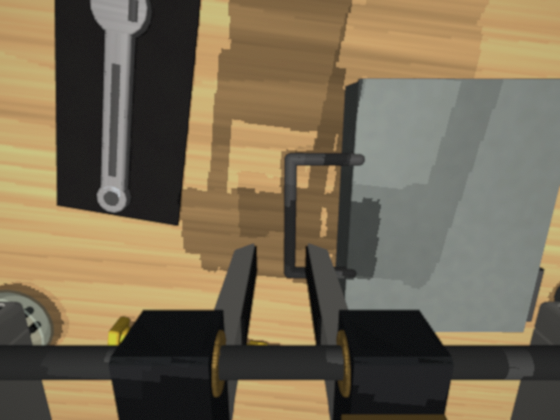

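The wrist view shows the bar at column 290, rows 155–272, slightly right of the finger gap and parallel to the tool x axis. I'll check its position by casting a ray.

```bash
python3 -c "
from h import *
p=ctrl.camera_params('wrist')
a=ray(p,(290.5,158),.065);b=ray(p,(290.5,271),.065);print(a,b,(a+b)/2,np.linalg.norm(a-b))
go((a+b)[0]/2,(a+b)[1]/2,.045,186.5)"
```

```text
[0.5361 0.0689 0.065 ] [0.6304 0.0804 0.065 ] [0.5833 0.0746 0.065 ] 0.09498309265195057
t 8.33 tcp [0.5853 0.0653 0.1379] rpy [ 3.1415 -0.0042 -3.0273] w 0.0281 F [ 0.1355 -0.2002 -0.2629]
shift(mm) [ 0.5795  9.4967 92.911 ] turn 0.05081283676554449
```

```bash
python3 -m handwheel '[[[0,0.007,0.01],0],[[0,0,0.025],0],[[0,0,0.025],0],[[0,0,0.02],0],[[0,0,0.01],0],[[0,0,0],0],[[0,0,0],0]]'
python3 -c "
from h import *
go(.584,.072,.045,186.5)"
```

```text
time_s: 8.92
tcp_pos: [0.5851, 0.0728, 0.0494]
orientation: [3.141, -0.002, -3.027]
wrist_force: [-0.2, -0.0, -0.4]
width: 0.0278
gripper_force: 0.0
t 8.92 tcp [0.5851 0.0728 0.0494] rpy [ 3.1414 -0.0016 -3.0274] w 0.0278 F [-0.164  -0.0438 -0.3975]
shift(mm) [ 1.2141 -0.6926  4.4402] turn 0.04293299722428401
```

```bash
python3 -m handwheel '[[[0,0,0.004],0],[[0,0,0],0],[[0,0,0],0],[[0,0,0],0],[[0,0,0],0],[[0,0,0],0],[[0,0,0],0],[[0,0,0],0]]' -1
python3 -c "
from h import *
go(.584,.072,.045,186.5)
a=np.radians(np.arange(0,66,5)); P=np.c_[-210*np.cos(a)+3*np.sin(a),210*np.sin(a)+3*np.cos(a)];print(np.c_[np.degrees(a)[1:],np.diff(P,axis=0)])"
```

```text
time_s: 9.58
tcp_pos: [0.5869, 0.0729, 0.047]
orientation: [-3.141, 0.002, -3.027]
wrist_force: [-1.0, -0.2, 6.0]
width: 0.0088
gripper_force: 30.0
t 9.58 tcp [0.5869 0.0729 0.047 ] rpy [-3.1412  0.0018 -3.0269] w 0.0088 F [-0.9751 -0.1943  5.9784]
shift(mm) [ 3.0356 -0.6003  1.9938] turn 0.06969988685222006
[[ 5.      1.0606 18.2913]
 [10.      2.6507 18.1293]
 [15.      4.2207 17.8292]
 [20.      5.7586 17.3935]
 [25.      7.2526 16.8255]
 [30.      8.6914 16.1293]
 [35.     10.0641 15.3104]
 [40.     11.3602 14.375 ]
 [45.     12.5699 13.3302]
 [50.     13.6838 12.184 ]
 [55.     14.6937 10.945 ]
 [60.     15.5917  9.6227]
 [65.     16.371   8.2272]]
```

The bar is held. Now I'll swing along the arc, 10° per two or three rows.

```bash
python3 -m handwheel '[[[0,0.0003,-0.009],0],[[0,0.0007,-0.0093],0],[[0,0.0011,-0.0091],0],[[0,0.0015,-0.009],0],[[0,0.0019,-0.009],0],[[0,0.0023,-0.0089],0],[[0,0.0027,-0.0088],0],[[0,0.0031,-0.0086],0],[[0,0.0035,-0.0085],0],[[0,0.0038,-0.0083],0]]'
python3 -m handwheel '[[[0,0.0042,-0.0081],0],[[0,0.0045,-0.008],0],[[0,0.0049,-0.0078],0],[[0,0.0052,-0.0075],0],[[0,0.0055,-0.0073],0],[[0,0.0058,-0.0071],0],[[0,0,0],0]]'
python3 -c "
from h import *
go(.584,.072,.045,186.5)"
```

```text
time_s: 10.42
tcp_pos: [0.5845, 0.093, 0.136]
orientation: [-3.139, 0.002, -3.027]
wrist_force: [5.5, -2.0, -3.8]
width: 0.0089
gripper_force: 30.0
time_s: 11.0
tcp_pos: [0.5812, 0.1229, 0.1835]
orientation: [-3.138, 0.003, -3.026]
wrist_force: [1.8, -5.1, 4.0]
width: 0.0094
gripper_force: 30.0
t 11.0 tcp [0.5812 0.1229 0.1835] rpy [-3.1384  0.0032 -3.0264] w 0.0094 F [ 1.7849 -5.1187  3.9535]
shift(mm) [  3.5145 -50.4717 138.6079] turn 0.10266712236551712
```

```bash
python3 -m handwheel '[[[0,0.0061,-0.0068],0],[[0,0.0064,-0.0065],0],[[0,0.0067,-0.0062],0],[[0,0.007,-0.006],0],[[0,0.0072,-0.0056],0],[[0,0.0075,-0.0053],0],[[0,0.0077,-0.005],0],[[0,0.0079,-0.0047],0],[[0,0,0],0],[[0,0,0],0]]'
python3 -c "
from h import *
go(.5728,.178,.225,186.5)"
```

```text
time_s: 11.83
tcp_pos: [0.5751, 0.1777, 0.2308]
orientation: [-3.137, 0.004, -3.027]
wrist_force: [0.4, -6.8, 12.0]
width: 0.0092
gripper_force: 30.0
t 11.83 tcp [0.5751 0.1777 0.2308] rpy [-3.1369  0.0045 -3.0274] w 0.0092 F [ 0.4261 -6.8238 12.0412]
shift(mm) [2.2742 0.566  5.7418] turn 0.04362570159827328
```

```bash
python3 -m handwheel '[[[0,0.004,-0.002],0],[[0,0.004,-0.002],0],[[0,0,0],0],[[0,0,0],0]]'
python3 -c "
from h import *
go(.5728,.178,.225,186.5)"
```

```text
time_s: 12.17
tcp_pos: [0.5747, 0.1805, 0.2326]
orientation: [-3.128, 0.003, -3.03]
wrist_force: [3.9, -16.6, 6.2]
width: 0.009
gripper_force: 30.0
t 12.17 tcp [0.5747 0.1805 0.2326] rpy [-3.1277  0.0027 -3.0298] w 0.009 F [  3.891  -16.6136   6.2008]
shift(mm) [ 2.2142 -2.1404  7.5932] turn -0.09607563912254591
```

It's at the stop: the force rises with no further travel. I'll release, go straight up and look.

```bash
python3 -m handwheel '[[[0,0,0],0],[[0,0,0],0],[[0,0,0],0],[[0,-0.002,-0.004],0],[[0,0,-0.02],0],[[0,0,-0.03],0],[[0,0,-0.03],0],[[0,-0.02,-0.01],0],[[0,-0.03,0],0],[[0,-0.03,0],0]]' -0.4
python3 -m handwheel '[[[0,-0.04,0],0],[[0,-0.04,0],0],[[0,-0.04,0],0],[[0,-0.04,0],0],[[0,-0.04,0],0],[[0,-0.03,0],0],[[0,0,0],0]]'
python3 - <<'E'
from h import *
go(.585,-.1,.3,186.5)
ims=[]
for n in('top','scene'):
    im=ctrl.grab_frame(n);cv2.imwrite(f'pics/{n}2.png',im)
    ims.append(im)
a=cv2.resize(ims[0][100:270,190:350],(376,400),interpolation=cv2.INTER_CUBIC);b=cv2.resize(ims[1][160:320,225:375],(375,400),interpolation=cv2.INTER_CUBIC)
cv2.imwrite('pics/c2.png',np.hstack([a,b]))
E
```

```text
time_s: 13.0
tcp_pos: [0.5816, 0.1072, 0.3256]
orientation: [3.14, 0.0, -3.023]
wrist_force: [-0.4, -0.3, 0.2]
width: 0.028
gripper_force: 0.0
time_s: 13.58
tcp_pos: [0.6076, -0.127, 0.3229]
orientation: [3.141, -0.003, -3.033]
wrist_force: [0.0, 0.2, -0.2]
width: 0.0278
gripper_force: 0.0
t 13.58 tcp [ 0.6076 -0.127   0.3229] rpy [ 3.1415 -0.0034 -3.0328] w 0.0278 F [ 0.049   0.2188 -0.1514]
shift(mm) [19.4312 29.2755 22.981 ] turn -0.2656555958044464
```

View pics/c2.png

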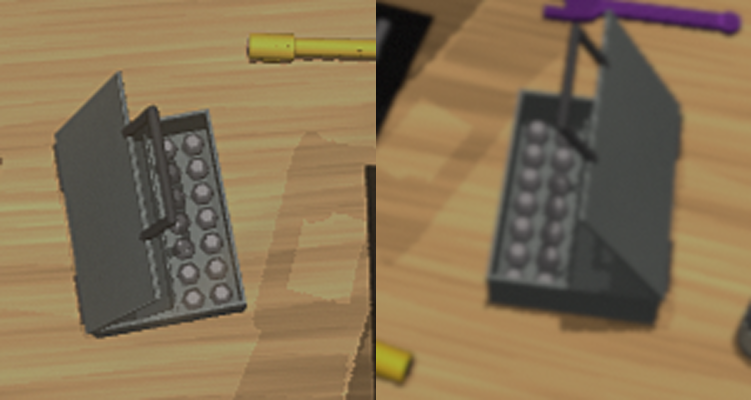

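The lid is open to its stop, with nuts visible in the -x half. The key is hidden under the leaning lid, so the tool has to lean about 35–40° with its fingers towards the hinge. The rows give no tilt, so I need to see what a pose at the edge of reach does. First I'll check the wrist camera's mounting side and the handwheel usage text.

```bash
python3 -m handwheel --help 2>&1 | head -30; python3 -c "
from h import *
from scipy.spatial.transform import Rotation as Ro
s=ctrl.read_state();R=Ro.from_euler('xyz',s['orientation']).as_matrix();T=np.array(ctrl.camera_params('wrist')['T'])
print('cam in tool',R.T@(T[:3,3]-s['tcp_pos']),R.T@T[:3,:3]);print(np.array(s['joint_positions']))
go(.1,.55,.32,None)
im=cv2.imread('pics/top2.png');p=ctrl.camera_params('top');hsv=cv2.cvtColor(im,cv2.COLOR_BGR2HSV)
print('dish',ray(p,(405,117),.02),'starter',ray(p,(298,120),.02),ray(p,(364,121),.02),'oil base',ray(p,(181,176),.0),'blue',ray(p,(108,192),0),'purple',ray(p,(258,302),0))"
```

```text
invalid input: not JSON, or not a number
cam in tool [ 0.0844  0.0016 -0.1792] [[-0.0014 -0.957  -0.29  ]
 [ 1.     -0.0016  0.0002]
 [-0.0007 -0.29    0.957 ]]
[-0.3387  0.2441  1.2569  0.0016  1.6441 -2.0225]
t 13.68 tcp [ 0.6077 -0.1221  0.3234] rpy [ 3.1387 -0.0024 -3.0285] w 0.0281 F [-0.469   0.4228 -0.2977]
shift(mm) [428.5579 725.1022   6.5024] turn None
dish [ 0.7523 -0.203   0.02  ] starter [0.7645 0.0762 0.02  ] [ 0.7491 -0.0951  0.02  ] oil base [0.6414 0.389  0.    ] blue [0.6126 0.5771 0.    ] purple [0.3111 0.2098 0.    ]
```

The camera sits 84 mm out on the tool's +x side, so that side must face away from the lid. I'll go to the free area at the left (azimuth about 96°, the direction of the lid hinge), where the reach limit lies along the lean I want.

```bash
python3 -m handwheel '[[[0.024,0.032,0],0],[[0.024,0.032,0],0],[[0.024,0.032,0],0],[[0.024,0.032,0],0],[[0.024,0.032,0],0],[[0.024,0.032,0],0],[[0.024,0.032,0],0],[[0.024,0.032,0],0],[[0.024,0.032,0],0],[[0.024,0.032,0],0]]'
python3 -m handwheel '[[[0.024,0.032,0],0],[[0.024,0.032,0],0],[[0.024,0.032,0],0],[[0.024,0.032,0],0],[[0.024,0.032,0],0],[[0.02,0.035,0],-6.9],[[0.02,0.035,0],-6.9],[[0.01,0.038,0],-6.9],[[0.01,0.038,0],-6.9],[[0,0.04,0],-6.9]]'
python3 -c "
from h import *
go(-.08,.75,.32,276.5);print(ctrl.read_state()['joint_positions'])"
```

```text
time_s: 14.52
tcp_pos: [0.3302, 0.1707, 0.3242]
orientation: [3.14, -0.001, -3.024]
wrist_force: [0.9, 0.9, 0.0]
width: 0.0281
gripper_force: 0.0
time_s: 15.35
tcp_pos: [0.0684, 0.4702, 0.3246]
orientation: [3.141, -0.001, -2.414]
wrist_force: [-0.2, 0.4, 0.4]
width: 0.0282
gripper_force: 0.0
t 15.35 tcp [0.0684 0.4702 0.3246] rpy [ 3.1409 -0.0013 -2.4143] w 0.0282 F [-0.1714  0.373   0.3906]
shift(mm) [-75.1889 307.655    4.6709] turn -54.82943625234293
[ 1.243  -0.0794  1.6019  0.0013  1.6199 -1.055 ]
```

```bash
python3 -m handwheel '[[[0,0,0],-6.9],[[0,0,0],-6.9],[[0,0,0],-6.9],[[0,0,0],-6.9],[[0,0,0],-6.9],[[0,0,0],-6.9],[[0,0,0],-6.9],[[0,0,0],-6.5],[[0,0,0],0]]'
python3 -c "
from h import *
go(-.08,.75,.32,276.5);print(ctrl.read_state()['joint_positions'])"
python3 -m handwheel '[[[-0.04,-0.014,0],0],[[-0.04,-0.014,0],0],[[-0.04,-0.014,0],0],[[-0.04,-0.014,0],0],[[-0.04,-0.014,0],0],[[-0.04,-0.014,0],0],[[-0.04,-0.014,0],0],[[-0.04,0,0],0],[[-0.04,0,0],0],[[0,0,0],0]]'
python3 -c "
from h import *
go(-.08,.75,.32,276.5);print(ctrl.read_state()['joint_positions'])"
```

```text
time_s: 16.1
tcp_pos: [0.0708, 0.4693, 0.3243]
orientation: [3.14, -0.001, -1.463]
wrist_force: [0.4, -0.7, 0.7]
width: 0.028
gripper_force: 0.0
t 16.1 tcp [0.0708 0.4693 0.3243] rpy [ 3.14   -0.0006 -1.4634] w 0.028 F [ 0.4071 -0.6603  0.7228]
shift(mm) [-295.293   119.8249    4.2822] turn -0.3457854970826588
[ 1.2376 -0.0803  1.6034  0.0012  1.6198 -2.0114]
time_s: 16.93
tcp_pos: [0.1305, 0.8333, 0.3125]
orientation: [3.137, -0.007, -1.467]
wrist_force: [0.0, 1.3, -3.1]
width: 0.0281
gripper_force: 0.0
t 16.93 tcp [0.1305 0.8333 0.3125] rpy [ 3.1367 -0.0072 -1.467 ] w 0.0281 F [ 0.0214  1.2627 -3.1371]
shift(mm) [ 61.0888 217.9955  -6.0016] turn -0.5544478235578936
[ 1.3123  0.8369  0.4158  0.0022  1.8973 -1.9324]
```

```bash
python3 -m handwheel '[[[-0.02,0,0],0],[[-0.02,0,0],0],[[-0.02,0,0],0],[[-0.02,0,0],0],[[0,0,0],0]]'
python3 -c "
from h import *
go(-.08,.75,.32,276.5);print(ctrl.read_state()['joint_positions'])"
```

```text
time_s: 17.35
tcp_pos: [0.1181, 0.8742, 0.31]
orientation: [-3.135, 0.03, -1.467]
wrist_force: [-0.1, 0.0, -0.1]
width: 0.0282
gripper_force: 0.0
t 17.35 tcp [0.1181 0.8742 0.31  ] rpy [-3.1351  0.0296 -1.4668] w 0.0282 F [-0.1382  0.0316 -0.0532]
shift(mm) [102.6429 209.7988 -14.3626] turn -0.5394913243109158
[ 1.3372  0.9492  0.2292  0.004   1.933  -1.9068]
```

The tool does tilt outward at the reach limit (q3 at its stop). I'll continue.

```bash
python3 -m handwheel '[[[-0.03,0,0],0],[[-0.03,0,0],0],[[-0.03,0,0],0],[[-0.03,0,0],0],[[-0.03,0,0],0],[[-0.03,0,0],0],[[0,0,0],0],[[0,0,0],0]]'
python3 -c "
from h import *
go(-.08,.75,.32,276.5);print(ctrl.read_state()['joint_positions'])"
```

```text
time_s: 18.02
tcp_pos: [0.0882, 0.9317, 0.2783]
orientation: [-3.109, 0.143, -1.466]
wrist_force: [1.0, 0.2, 0.1]
width: 0.0284
gripper_force: 0.0
t 18.02 tcp [0.0882 0.9317 0.2783] rpy [-3.1092  0.1426 -1.4658] w 0.0284 F [0.9982 0.2366 0.1167]
shift(mm) [155.475  184.17   -70.4824] turn -0.4832610972597422
[ 1.3803  0.9907  0.2273  0.0106  1.7778 -1.861 ]
```

```bash
python3 -m handwheel '[[[-0.038,0,-0.012],0],[[-0.038,0,-0.012],0],[[-0.038,0,-0.012],0],[[-0.038,0,-0.012],0],[[-0.038,0,-0.012],0],[[-0.038,0,-0.012],0],[[-0.038,0,-0.012],0],[[-0.038,0,-0.012],0],[[0,0,0],0],[[0,0,0],0]]'
python3 -c "
from h import *
go(-.08,.75,.32,276.5);print(ctrl.read_state()['joint_positions'])"
```

```text
time_s: 18.85
tcp_pos: [0.0406, 0.984, 0.3506]
orientation: [-3.071, 0.355, -1.454]
wrist_force: [-0.1, -0.4, 0.3]
width: 0.0283
gripper_force: 0.0
t 18.85 tcp [0.0406 0.984  0.3506] rpy [-3.0707  0.355  -1.4538] w 0.0283 F [-0.0894 -0.3754  0.3467]
shift(mm) [215.4013 143.3527 -57.4558] turn 0.20127173817024868
[ 1.4357  0.9297  0.2257  0.0179  1.6249 -1.8059]
```

```bash
python3 -m handwheel '[[[-0.036,0.006,-0.012],0],[[-0.036,0.006,-0.012],0],[[-0.036,0.006,-0.012],0],[[-0.036,0.006,-0.012],0],[[-0.036,0.006,-0.012],0],[[-0.036,0.006,-0.012],0],[[-0.036,0.006,-0.012],0],[[-0.036,0.006,-0.012],0],[[0,0,0],0]]'
python3 -c "
from h import *
from scipy.spatial.transform import Rotation as Ro
s=ctrl.read_state();print(Ro.from_euler('xyz',s['orientation']).as_matrix(),s['joint_positions'],s['tcp_pos'])"
```

```text
time_s: 19.6
tcp_pos: [-0.0415, 1.004, 0.4617]
orientation: [-3.044, 0.555, -1.433]
wrist_force: [-0.2, 0.1, 0.6]
width: 0.0279
gripper_force: 0.0
[[ 0.1168 -0.9929  0.0246]
 [-0.8417 -0.0858  0.5332]
 [-0.5272 -0.0829 -0.8457]] [ 1.5265  0.8342  0.2252 -0.001   1.5192 -1.7252] [-0.0415  1.004   0.4617]
```

The tool now leans 32° towards the hinge side. Before moving to the box I'll check with a wrist model that this orientation suits the joint ranges there.

```bash
cat > k.py <<'E'
from h import *
from scipy.spatial.transform import Rotation as Ro
s=ctrl.read_state();q=s['joint_positions']
fk=lambda q:Ro.from_euler('ZYZYZ',[q[0],q[1]+q[2],q[3],q[4],q[5]+np.pi/2])
R=Ro.from_euler('xyz',s['orientation'])
print('model err deg',np.degrees((R.inv()*fk(q)).magnitude()))
for turn in(0,180,-30):
  Rt=R*Ro.from_euler('z',turn,degrees=True)
  for q1 in(-.7,-.35,-.1,.15):
    for B in(1.4,1.7):
        M=Ro.from_euler('ZY',[q1,B]).inv()*Rt
        e=M.as_euler('ZYZ');print(turn,q1,B,'q4',round(e[0],2),'q5',round(e[1],2),'q6',round((e[2]-np.pi/2+np.pi)%(2*np.pi)-np.pi,2))
E
python3 k.py
```

```text
Traceback (most recent call last):
  File "k.py", line 6, in <module>
    print('model err deg',np.degrees((R.inv()*fk(q)).magnitude()))
                                              ~~^^^
  File "k.py", line 4, in <lambda>
    fk=lambda q:Ro.from_euler('ZYZYZ',[q[0],q[1]+q[2],q[3],q[4],q[5]+np.pi/2])
                ~~~~~~~~~~~~~^^^^^^^^^^^^^^^^^^^^^^^^^^^^^^^^^^^^^^^^^^^^^^^^^
  File "scipy/spatial/transform/_rotation.pyx", line 1413, in scipy.spatial.transform._rotation.Rotation.from_euler
ValueError: Expected axis specification to be a non-empty string of upto 3 characters, got ZYZYZ
```

```bash
sed -i "s/Ro.from_euler('ZYZYZ',.*/Ro.from_euler('ZY',[q[0],q[1]+q[2]])*Ro.from_euler('ZYZ',[q[3],q[4],q[5]+np.pi\/2])/" k.py; python3 k.py
```

```text
model err deg 1.72748336724987e-14
0 -0.7 1.4 q4 0.5 q5 2.05 q6 2.5
0 -0.7 1.7 q4 0.45 q5 1.79 q6 2.35
0 -0.35 1.4 q4 0.56 q5 1.88 q6 2.82
0 -0.35 1.7 q4 0.54 q5 1.62 q6 2.66
0 -0.1 1.4 q4 0.57 q5 1.74 q6 3.03
0 -0.1 1.7 q4 0.56 q5 1.49 q6 2.87
0 0.15 1.4 q4 0.55 q5 1.61 q6 -3.04
0 0.15 1.7 q4 0.57 q5 1.36 q6 3.08
180 -0.7 1.4 q4 0.5 q5 2.05 q6 -0.65
180 -0.7 1.7 q4 0.45 q5 1.79 q6 -0.79
180 -0.35 1.4 q4 0.56 q5 1.88 q6 -0.32
180 -0.35 1.7 q4 0.54 q5 1.62 q6 -0.48
180 -0.1 1.4 q4 0.57 q5 1.74 q6 -0.11
180 -0.1 1.7 q4 0.56 q5 1.49 q6 -0.27
180 0.15 1.4 q4 0.55 q5 1.61 q6 0.1
180 0.15 1.7 q4 0.57 q5 1.36 q6 -0.06
-30 -0.7 1.4 q4 0.5 q5 2.05 q6 1.97
-30 -0.7 1.7 q4 0.45 q5 1.79 q6 1.83
-30 -0.35 1.4 q4 0.56 q5 1.88 q6 2.29
-30 -0.35 1.7 q4 0.54 q5 1.62 q6 2.14
-30 -0.1 1.4 q4 0.57 q5 1.74 q6 2.51
-30 -0.1 1.7 q4 0.56 q5 1.49 q6 2.35
-30 0.15 1.4 q4 0.55 q5 1.61 q6 2.72
-30 0.15 1.7 q4 0.57 q5 1.36 q6 2.56
```

The wrist model matches exactly. With the camera side away from the lid, q6 would be out of range at the box, so the gripper has to go in turned 180°. That calls for a lean of about 48° to clear everything. I'll push further and a little more to the left.

```bash
python3 -m handwheel '[[[-0.03,0.022,-0.012],0],[[-0.03,0.022,-0.012],0],[[-0.03,0.022,-0.012],0],[[-0.03,0.022,-0.012],0],[[-0.03,0.022,-0.012],0],[[-0.03,0.022,-0.012],0],[[-0.03,0.022,-0.012],0],[[-0.03,0.022,-0.012],0],[[0,0,0],0]]'
python3 -c "
from h import *
from scipy.spatial.transform import Rotation as Ro
s=ctrl.read_state();z=Ro.from_euler('xyz',s['orientation']).as_matrix()[:,2];print(np.degrees([np.arccos(-z[2]),np.arctan2(z[1],z[0])]),s['joint_positions'],s['tcp_pos'])"
```

```text
time_s: 20.35
tcp_pos: [-0.2197, 0.9739, 0.5653]
orientation: [-3.041, 0.718, -1.411]
wrist_force: [-1.0, -0.3, 1.3]
width: 0.0281
gripper_force: 0.0
[41.4441 90.3957] [ 1.7438  0.7454  0.2252 -0.1104  1.4552 -1.5482] [-0.2197  0.9739  0.5653]
```

```bash
python3 -m handwheel '[[[-0.03,0.02,-0.012],0],[[-0.03,0.02,-0.012],0],[[-0.03,0.02,-0.012],0],[[-0.03,0.02,-0.012],0],[[-0.03,0.02,-0.012],0],[[-0.03,0.02,-0.012],0],[[-0.03,0.02,-0.012],0],[[0,0,0],0]]'
cat > k.py <<'E'
from h import *
from scipy.spatial.transform import Rotation as Ro
s=ctrl.read_state();q=s['joint_positions']
fk=lambda q:Ro.from_euler('ZY',[q[0],q[1]+q[2]])*Ro.from_euler('ZYZ',[q[3],q[4],q[5]+np.pi/2])
R=Ro.from_euler('xyz',s['orientation']);z=R.as_matrix()[:,2]
print('tilt,az',np.degrees([np.arccos(-z[2]),np.arctan2(z[1],z[0])]),np.array(q),s['tcp_pos'])
print('model err deg',np.degrees((R.inv()*fk(q)).magnitude()));print(R.as_matrix())
for turn in(0,180,-30):
  Rt=R*Ro.from_euler('z',turn,degrees=True)
  for q1 in(-.7,-.1,.15):
    for B in(1.4,1.7):
        M=Ro.from_euler('ZY',[q1,B]).inv()*Rt
        e=M.as_euler('ZYZ');print(turn,q1,B,'q4',round(e[0],2),'q5',round(e[1],2),'q6',round((e[2]-np.pi/2+np.pi)%(2*np.pi)-np.pi,2))
E
python3 k.py
```

```text
time_s: 21.02
tcp_pos: [-0.3327, 0.9226, 0.6624]
orientation: [-3.053, 0.868, -1.391]
wrist_force: [-0.6, -1.0, 0.3]
width: 0.0282
gripper_force: 0.0
tilt,az [49.9493 93.6824] [ 1.8985  0.6645  0.2252 -0.2036  1.401  -1.4386] [-0.3327  0.9226  0.6624]
model err deg 2.7544411522729285e-14
[[ 0.1155 -0.9921 -0.0492]
 [-0.6356 -0.1119  0.7639]
 [-0.7633 -0.057  -0.6435]]
0 -0.7 1.4 q4 0.79 q5 2.25 q6 2.66
0 -0.7 1.7 q4 0.66 q5 2.03 q6 2.42
0 -0.1 1.4 q4 0.89 q5 1.81 q6 3.09
0 -0.1 1.7 q4 0.86 q5 1.61 q6 2.86
0 0.15 1.4 q4 0.87 q5 1.62 q6 -3.03
0 0.15 1.7 q4 0.88 q5 1.42 q6 3.02
180 -0.7 1.4 q4 0.79 q5 2.25 q6 -0.48
180 -0.7 1.7 q4 0.66 q5 2.03 q6 -0.72
180 -0.1 1.4 q4 0.89 q5 1.81 q6 -0.05
180 -0.1 1.7 q4 0.86 q5 1.61 q6 -0.28
180 0.15 1.4 q4 0.87 q5 1.62 q6 0.11
180 0.15 1.7 q4 0.88 q5 1.42 q6 -0.12
-30 -0.7 1.4 q4 0.79 q5 2.25 q6 2.13
-30 -0.7 1.7 q4 0.66 q5 2.03 q6 1.9
-30 -0.1 1.4 q4 0.89 q5 1.81 q6 2.57
-30 -0.1 1.7 q4 0.86 q5 1.61 q6 2.34
-30 0.15 1.4 q4 0.87 q5 1.62 q6 2.73
-30 0.15 1.7 q4 0.88 q5 1.42 q6 2.5
```

The lean is 50° at azimuth 93.7°, and the model checks out. I'll turn +32° so the camera can look under the lid from outside within q6's range, then travel round via (0.5, 0.5) and high over the lid.

```bash
python3 -m handwheel '[[[0,0,0],6.4],[[0,0,0],6.4],[[0,0,0],6.4],[[0,0,0],6.4],[[0,0,0],6.4],[[0,0,0],0]]'
cat > v.py <<'E'
import sys
from h import *
from scipy.spatial.transform import Rotation as Ro
s=ctrl.read_state();R=Ro.from_euler('xyz',s['orientation']).as_matrix();P=np.array(s['tcp_pos'])
print('t',s['time_s'],'tcp',P,'z',R[:,2],'y',R[:,1],'q',np.array(s['joint_positions']),'F',np.array(s['wrist_force']),'w',s['width'])
for a in sys.argv[1:]:
    T=np.array(eval(a));v=R.T@(T-P)*1000;n=int(np.ceil(np.linalg.norm(v)/40));print(a,'total',v,'rows',n,'each',v/max(n,1));P=T
E
python3 v.py .5,.5,.5 .58,-.02,.45 .571,.152,.114
```

```text
time_s: 21.52
tcp_pos: [-0.3271, 0.9263, 0.6565]
orientation: [2.644, 0.74, -2.194]
wrist_force: [-0.7, -0.9, 0.4]
width: 0.0281
gripper_force: 0.0
t 21.5167 tcp [-0.3271  0.9263  0.6565] z [-0.042   0.76   -0.6486] y [-0.9014  0.2512  0.3527] q [ 1.8922  0.6695  0.2263 -0.2046  1.402  -0.8792] F [-0.7408 -0.9015  0.3788] w 0.02805736003214975
.5,.5,.5 total [   4.7112 -907.8523 -257.2105] rows 24 each [  0.1963 -37.8272 -10.7171]
.58,-.02,.45 total [ 310.957  -220.3529 -366.1288] rows 14 each [ 22.2112 -15.7395 -26.1521]
.571,.152,.114 total [127.4187 -67.1794 349.0163] rows 10 each [12.7419 -6.7179 34.9016]
```

```bash
python3 -m handwheel '[[[0,-0.038,-0.0107],0],[[0,-0.038,-0.0107],0],[[0,-0.038,-0.0107],0],[[0,-0.038,-0.0107],0],[[0,-0.038,-0.0107],0],[[0,-0.038,-0.0107],0],[[0,-0.038,-0.0107],0],[[0,-0.038,-0.0107],0],[[0,-0.038,-0.0107],0],[[0,-0.038,-0.0107],0]]'
python3 v.py .5,.5,.5 .58,-.02,.45 .571,.152,.114
```

```text
time_s: 22.35
tcp_pos: [0.0153, 0.7524, 0.5942]
orientation: [2.648, 0.744, -2.187]
wrist_force: [0.6, -0.2, -0.5]
width: 0.0279
gripper_force: 0.0
t 22.35 tcp [0.0153 0.7524 0.5942] z [-0.0421  0.7606 -0.6479] y [-0.9039  0.2472  0.349 ] q [ 1.3349 -0.0364  1.2664  0.2506  1.0803 -1.4068] F [ 0.6284 -0.1685 -0.487 ] w 0.02789043380942526
.5,.5,.5 total [   9.1074 -533.3986 -151.3386] rows 14 each [  0.6505 -38.0999 -10.8099]
.58,-.02,.45 total [ 311.9947 -218.3079 -366.471 ] rows 14 each [ 22.2853 -15.5934 -26.1765]
.571,.152,.114 total [128.0765 -66.5941 348.8877] rows 10 each [12.8076 -6.6594 34.8888]
```

Orientation holds. I'll carry on.

```bash
python3 -m handwheel '[[[0,-0.038,-0.0107],0],[[0,-0.038,-0.0107],0],[[0,-0.038,-0.0107],0],[[0,-0.038,-0.0107],0],[[0,-0.038,-0.0107],0],[[0,-0.038,-0.0107],0],[[0,-0.038,-0.0107],0],[[0,-0.038,-0.0107],0],[[0,-0.038,-0.0107],0],[[0,-0.038,-0.0107],0]]'
python3 -m handwheel '[[[0,-0.038,-0.0107],0],[[0,-0.038,-0.0107],0],[[0,-0.038,-0.0107],0],[[0.022,-0.0156,-0.026],0],[[0.022,-0.0156,-0.026],0],[[0.022,-0.0156,-0.026],0],[[0.022,-0.0156,-0.026],0],[[0.022,-0.0156,-0.026],0],[[0.022,-0.0156,-0.026],0],[[0.022,-0.0156,-0.026],0]]'
python3 v.py  .58,-.02,.45 .571,.152,.114
```

```text
time_s: 23.18
tcp_pos: [0.363, 0.5763, 0.5301]
orientation: [2.648, 0.744, -2.188]
wrist_force: [0.5, -0.3, 0.4]
width: 0.0281
gripper_force: 0.0
time_s: 24.02
tcp_pos: [0.5058, 0.265, 0.4863]
orientation: [2.649, 0.743, -2.187]
wrist_force: [1.2, 0.3, -0.1]
width: 0.0284
gripper_force: 0.0
t 24.0167 tcp [0.5058 0.265  0.4863] z [-0.0416  0.7598 -0.6489] y [-0.9038  0.2482  0.3487] q [-0.1564  0.0118  1.4311  0.8735  1.8142 -2.7046] F [ 1.1815  0.307  -0.0802] w 0.02835048357416985
.58,-.02,.45 total [ 164.1687 -150.4163 -196.0551] rows 8 each [ 20.5211 -18.802  -24.5069]
.571,.152,.114 total [127.7125 -66.3184 349.0736] rows 10 each [12.7712 -6.6318 34.9074]
```

q6 is near its limit. The view works with the full half-turn too (the sight line passes in front of the lid edge), so I'll turn the remaining 148° here.

```bash
python3 -m handwheel '[[[0,0,0],7.1],[[0,0,0],7.1],[[0,0,0],7.1],[[0,0,0],7.1],[[0,0,0],7.1],[[0,0,0],7.1],[[0,0,0],7.1],[[0,0,0],7.1],[[0,0,0],7.1],[[0,0,0],7.1]]'
python3 -m handwheel '[[[0,0,0],7.1],[[0,0,0],7.1],[[0,0,0],7.1],[[0,0,0],7.1],[[0,0,0],7.1],[[0,0,0],7.1],[[0,0,0],7.1],[[0,0,0],7.1],[[0,0,0],7.1],[[0,0,0],7.1]]'
python3 -m handwheel '[[[0,0,0],0]]'
python3 v.py  .58,-.02,.45 .571,.152,.114
```

```text
time_s: 24.85
tcp_pos: [0.5059, 0.2667, 0.4862]
orientation: [2.283, -0.115, 3.098]
wrist_force: [0.6, -0.1, 0.6]
width: 0.0281
gripper_force: 0.0
time_s: 25.68
tcp_pos: [0.5059, 0.2667, 0.4862]
orientation: [2.934, -0.846, 1.9]
wrist_force: [0.4, -0.2, -0.2]
width: 0.0282
gripper_force: 0.0
time_s: 25.77
tcp_pos: [0.5059, 0.2668, 0.4862]
orientation: [2.93, -0.845, 1.906]
wrist_force: [-0.4, -1.1, -0.8]
width: 0.0281
gripper_force: 0.0
t 25.7667 tcp [0.5059 0.2668 0.4862] z [-0.0421  0.7597 -0.6489] y [0.975  0.173  0.1393] q [-0.1529  0.0123  1.4306  0.8735  1.8119 -0.2212] F [-0.4063 -1.0525 -0.83  ] w 0.028061178783245884
.58,-.02,.45 total [-223.0205   17.6345 -197.4518] rows 8 each [-27.8776   2.2043 -24.6815]
.571,.152,.114 total [-141.5501  -25.8103  349.0822] rows 10 each [-14.155   -2.581   34.9082]
```

```bash
python3 -m handwheel '[[[0,0,0],5.25],[[0,0,0],5.25],[[0,0,0],0]]' 0.1
python3 v.py  .58,-.02,.45 .571,.152,.114
```

```text
time_s: 26.02
tcp_pos: [0.5058, 0.2669, 0.4863]
orientation: [3.138, -0.865, 1.632]
wrist_force: [0.3, -0.3, -0.2]
width: 0.0447
gripper_force: 0.0
t 26.0167 tcp [0.5058 0.2669 0.4863] z [-0.0423  0.7599 -0.6487] y [0.9983 0.0578 0.0026] q [-0.1527  0.0124  1.4306  0.8738  1.812  -0.0405] F [ 0.3306 -0.2814 -0.1834] w 0.04474206773081911
.58,-.02,.45 total [-216.2906   57.3751 -197.5809] rows 8 each [-27.0363   7.1719 -24.6976]
.571,.152,.114 total [-143.9787    0.0962  349.0431] rows 10 each [-14.3979   0.0096  34.9043]
```

```bash
python3 -m handwheel '[[[-0.027,0.0072,-0.0247],0],[[-0.027,0.0072,-0.0247],0],[[-0.027,0.0072,-0.0247],0],[[-0.027,0.0072,-0.0247],0],[[-0.027,0.0072,-0.0247],0],[[-0.027,0.0072,-0.0247],0],[[-0.027,0.0072,-0.0247],0],[[-0.027,0.0072,-0.0247],0]]'
python3 -m handwheel '[[[-0.0144,0,0.035],0],[[-0.0144,0,0.035],0],[[-0.0144,0,0.035],0],[[-0.0144,0,0.035],0],[[-0.0144,0,0.035],0],[[-0.0144,0,0.035],0],[[-0.0144,0,0.035],0],[[0,0,0],0],[[0,0,0],0]]'
python3 v.py .571,.152,.114
python3 -c "
from h import *
p=ctrl.camera_params('wrist');np.save('w3T.npy',np.array(p['T']));cv2.imwrite('pics/w3.png',ctrl.grab_frame('wrist'))"
```

```text
time_s: 26.68
tcp_pos: [0.5798, -0.0217, 0.4497]
orientation: [3.134, -0.865, 1.637]
wrist_force: [-0.2, -0.6, 1.2]
width: 0.0515
gripper_force: 0.0
time_s: 27.43
tcp_pos: [0.5714, 0.1022, 0.2134]
orientation: [-3.139, -0.868, 1.629]
wrist_force: [0.3, -0.3, 0.3]
width: 0.0519
gripper_force: 0.0
t 27.4333 tcp [0.5714 0.1022 0.2134] z [-0.0466  0.7614 -0.6466] y [ 0.9982  0.0599 -0.0015] q [-0.4051  0.3859  1.5583  0.753   1.6543 -0.5814] F [ 0.2524 -0.2892  0.2507] w 0.051858340182639184
.571,.152,.114 total [-43.6669   2.7218 102.143 ] rows 3 each [-14.5556   0.9073  34.0477]
```

View pics/w3.png

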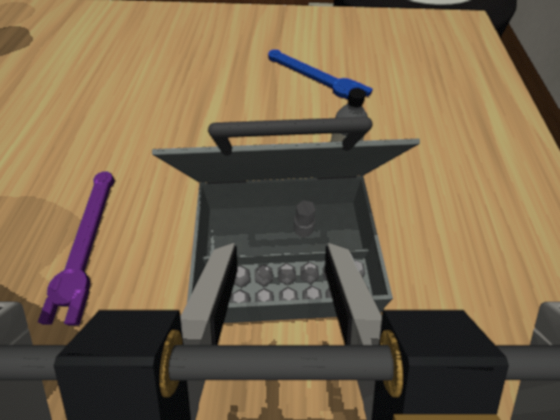

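The key stands under the lid at about (305,215): head top near (306,207), foot near (304,231). The nuts are in front of it and the bar is at (290,127), above the view line. I'll cast its top and foot.

Run:
```python
from h import *
p=dict(ctrl.camera_params('wrist'));p['T']=np.load('w3T.npy')
bx=np.array([-.114,.9935]);by=np.array([-.9935,-.114]);H=np.array([.5612,.2795])
for px,z in(((306,207),.054),((304,229),.006),((310,272),.028),((288,308),.06)):
    w=ray(p,px,z);print(px,w,'d',-(w[:2]-H)@bx,'y',(w[:2]-H)@by)
g=cv2.cvtColor(cv2.imread('pics/w3.png'),cv2.COLOR_BGR2GRAY)
c=g[190:245,275:340];c=cv2.normalize(c,None,0,255,cv2.NORM_MINMAX);cv2.imwrite('pics/c3.png',cv2.resize(c,None,fx=9,fy=9,interpolation=cv2.INTER_CUBIC))
```

```text
(306, 207) [0.5945 0.2462 0.054 ] d 0.03687049520902919 y -0.029256706432567454
(304, 229) [0.5949 0.2424 0.006 ] d 0.040677542536700244 y -0.02926835327621269
(310, 272) [0.6021 0.1726 0.028 ] d 0.11085295782830837 y -0.028405084858268592
(288, 308) [0.5782 0.1197 0.06  ] d 0.16066318679606595 y 0.001360822947782007
```

View pics/c3.png

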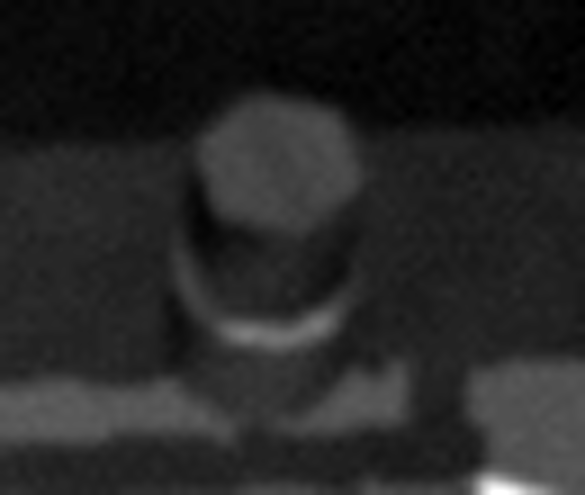

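The hex-head top is at pixel (305.7, 207.6). That puts the key about 40 mm from the hinge line and 29 mm off the middle, consistent with the description, and the box's front rim casts to 160.7 mm as it should. I'll approach along the tool axis.

```bash
python3 - <<'E'
from h import *
p=dict(ctrl.camera_params('wrist'));p['T']=np.load('w3T.npy')
bx=np.array([-.114,.9935]);by=np.array([-.9935,-.114]);H=np.array([.5612,.2795])
for px,z in(((305.7,207.6),.054),((304,237.3),.004)):
    w=ray(p,px,z);print(px,w,'d',-(w[:2]-H)@bx,'y',(w[:2]-H)@by)
E
python3 v.py .5986,.1755,.101 .594,.2515,.036
```

```text
(305.7, 207.6) [0.5941 0.2453 0.054 ] d 0.037725148117275537 y -0.028804595723581194
(304, 237.3) [0.5953 0.2309 0.004 ] d 0.05214079241336828 y -0.028306057386963214
t 27.4833 tcp [0.5732 0.1011 0.2154] z [-0.0426  0.7605 -0.648 ] y [0.9983 0.0582 0.0027] q [-0.4061  0.384   1.5549  0.7535  1.6544 -0.5806] F [ 0.5856 -0.3478  1.0298] w 0.052084167672034436
.5986,.1755,.101 total [-40.024   29.3665 129.6829] rows 4 each [-10.006    7.3416  32.4207]
.594,.2515,.036 total [ -0.1706  -0.3473 100.11  ] rows 3 each [-0.0569 -0.1158 33.37  ]
```

```bash
python3 -m handwheel '[[[-0.01,0.0073,0.0324],0],[[-0.01,0.0073,0.0324],0],[[-0.01,0.0073,0.0324],0],[[-0.01,0.0073,0.0324],0],[[0,0,0],0],[[0,0,0],0]]'
python3 v.py .594,.2515,.036
```

```text
time_s: 27.98
tcp_pos: [0.5989, 0.1751, 0.1012]
orientation: [3.138, -0.866, 1.631]
wrist_force: [-0.0, 0.6, -0.2]
width: 0.0522
gripper_force: 0.0
t 27.9833 tcp [0.5989 0.1751 0.1012] z [-0.0424  0.7604 -0.6481] y [0.9983 0.0576 0.0023] q [-0.277   0.5576  1.5758  0.8132  1.4351 -0.6349] F [-0.0025  0.6344 -0.1777] w 0.052154750470644634
.594,.2515,.036 total [ -0.0416  -0.5913 100.4941] rows 3 each [-0.0139 -0.1971 33.498 ]
```

```bash
python3 -m handwheel '[[[0,0,0.025],0],[[0,0,0.025],0],[[0,0,0.02],0],[[0,0,0.01],0],[[0,0,0],0],[[0,0,0],0]]'
python3 v.py .594,.2515,.036
```

```text
time_s: 28.48
tcp_pos: [0.5962, 0.2354, 0.0503]
orientation: [3.135, -0.865, 1.631]
wrist_force: [1.1, -0.1, 0.5]
width: 0.0515
gripper_force: 0.0
t 28.4833 tcp [0.5962 0.2354 0.0503] z [-0.0399  0.7601 -0.6486] y [0.9984 0.0558 0.004 ] q [-0.1817  0.625   1.603   0.8725  1.3115 -0.6542] F [ 1.1341 -0.1113  0.4706] w 0.05151139715330597
.594,.2515,.036 total [-0.3307 -1.3993 21.5864] rows 1 each [-0.3307 -1.3993 21.5864]
```

```bash
python3 -m handwheel '[[[0,-0.001,0.01],0],[[0,0,0.008],0],[[0,0,0.003],0],[[0,0,0],0],[[0,0,0],0]]'
python3 v.py .594,.2515,.036
python3 -m handwheel '[[[0,0,0],0],[[0,0,0],0],[[0,0,0],0],[[0,0,0],0],[[0,0,0],0],[[0,0,0],0],[[0,0,0],0],[[0,0,0],0]]' -1
python3 v.py
```

```text
time_s: 28.9
tcp_pos: [0.5922, 0.2525, 0.0343]
orientation: [-3.141, -0.866, 1.627]
wrist_force: [-0.6, 0.5, 0.2]
width: 0.0513
gripper_force: 0.0
t 28.9 tcp [0.5922 0.2525 0.0343] z [-0.0434  0.7603 -0.6481] y [ 0.9984  0.0564 -0.0006] q [-0.1547  0.6476  1.6106  0.8905  1.2791 -0.6608] F [-0.5544  0.5059  0.2243] w 0.05132174705409328
.594,.2515,.036 total [ 0.5953  1.7504 -1.9515] rows 1 each [ 0.5953  1.7504 -1.9515]
time_s: 29.57
tcp_pos: [0.5925, 0.2523, 0.0345]
orientation: [3.141, -0.865, 1.627]
wrist_force: [-0.2, -0.7, 0.8]
width: 0.0237
gripper_force: 30.0
t 29.5667 tcp [0.5925 0.2523 0.0345] z [-0.0426  0.7602 -0.6483] y [0.9984 0.0561 0.0001] q [-0.1549  0.6472  1.6104  0.8905  1.2789 -0.6609] F [-0.2214 -0.6602  0.8292] w 0.023681754457295066
```

The key is gripped at 23.7 mm. I'll draw it out roughly parallel to the lid and work out the tray bay.

```bash
python3 -m handwheel '[[[0.002,0,-0.008],0],[[0.004,0,-0.016],0],[[0.0064,0,-0.024],0],[[0.0064,0,-0.024],0],[[0.0064,0,-0.024],0],[[0.004,0,-0.03],0],[[0,0,-0.035],0],[[0,0,-0.035],0],[[0,0,0],0]]'
python3 - <<'E'
from h import *
p=ctrl.camera_params('top')
c=np.array([ray(p,q,.028)[:2] for q in((423,167),(471.5,160),(495,244),(444,254))]);print(c,c.mean(0))
d=c[0]+c[1]-c[2]-c[3];d/=np.linalg.norm(d);print('axis',d,'bay',c.mean(0)+.054*d)
E
python3 v.py .565,-.282,.2 .565,-.282,.045
```

```text
time_s: 30.32
tcp_pos: [0.6041, 0.1164, 0.1898]
orientation: [3.125, -0.86, 1.634]
wrist_force: [1.6, 0.4, -0.0]
width: 0.0235
gripper_force: 30.0
[[ 0.6122 -0.2274]
 [ 0.6215 -0.3524]
 [ 0.407  -0.3736]
 [ 0.392  -0.2467]] [ 0.5082 -0.3   ]
axis [0.9957 0.0928] bay [ 0.562 -0.295]
t 30.3167 tcp [0.6041 0.1164 0.1898] z [-0.0314  0.7574 -0.6522] y [0.9986 0.0508 0.0109] q [-0.3648  0.4551  1.5095  0.7707  1.5971 -0.5719] F [ 1.644   0.4333 -0.0157] w 0.02353000350164685
.565,-.282,.2 total [-250.0213  -59.1976 -307.1389] rows 11 each [-22.7292  -5.3816 -27.9217]
.565,-.282,.045 total [-117.4843   -1.6947  101.0919] rows 4 each [-29.3711  -0.4237  25.273 ]
```

```bash
python3 -m handwheel '[[[-0.0227,-0.0055,-0.028],0],[[-0.0227,-0.0055,-0.028],0],[[-0.0227,-0.0055,-0.028],0],[[-0.0227,-0.0055,-0.028],0],[[-0.0227,-0.0055,-0.028],0],[[-0.0227,-0.0055,-0.028],0],[[-0.0227,-0.0055,-0.028],0],[[-0.0227,-0.0055,-0.028],0],[[-0.0227,-0.0055,-0.028],0],[[-0.0227,-0.0055,-0.028],0]]'
python3 -m handwheel '[[[-0.0227,-0.0055,-0.028],0],[[0,0,0],0],[[0,0,0],0]]'
python3 v.py .562,-.284,.15 .562,-.284,.045
```

```text
time_s: 31.15
tcp_pos: [0.5644, -0.2424, 0.1927]
orientation: [-3.141, -0.865, 1.626]
wrist_force: [1.1, 0.3, -1.8]
width: 0.0237
gripper_force: 30.0
time_s: 31.4
tcp_pos: [0.561, -0.2793, 0.1927]
orientation: [-3.141, -0.865, 1.623]
wrist_force: [-0.3, 0.8, -1.7]
width: 0.0238
gripper_force: 30.0
t 31.4 tcp [ 0.561  -0.2793  0.1927] z [-0.0402  0.7603 -0.6483] y [ 0.9986  0.0524 -0.0005] q [-0.8631  0.7636  1.019   0.5474  2.0422 -0.8382] F [-0.2945  0.8375 -1.6872] w 0.023777600472607033
.562,-.284,.15 total [-35.6487   0.8047  24.0587] rows 2 each [-17.8243   0.4024  12.0294]
.562,-.284,.045 total [-79.9444   0.0509  68.0727] rows 3 each [-26.6481   0.017   22.6909]
```

```bash
python3 -m handwheel '[[[-0.02,0.0005,0.014],0],[[-0.027,0,0.023],0],[[-0.027,0,0.023],0],[[-0.022,0,0.018],0],[[-0.011,0,0.009],0],[[0,0,0],0],[[0,0,0],0]]'
python3 v.py .562,-.284,.036
```

```text
time_s: 31.98
tcp_pos: [0.5624, -0.2787, 0.0558]
orientation: [-3.14, -0.867, 1.627]
wrist_force: [0.2, 0.1, -1.3]
width: 0.0236
gripper_force: 30.0
t 31.9833 tcp [ 0.5624 -0.2787  0.0558] z [-0.0442  0.7614 -0.6468] y [ 0.9984  0.0573 -0.0007] q [-0.8603  0.9196  1.052   0.5079  1.8813 -0.9423] F [ 0.1898  0.1263 -1.2529] w 0.023620796219862763
.562,-.284,.036 total [-18.5188  -0.6411   8.7924] rows 1 each [-18.5188  -0.6411   8.7924]
```

```bash
python3 -m handwheel '[[[-0.009,0,0.0045],0],[[-0.005,0,0.003],0],[[-0.003,0,0.001],0],[[0,0,0],0],[[0,0,0],0]]'
python3 v.py .562,-.284,.0345
```

```text
time_s: 32.4
tcp_pos: [0.5626, -0.2848, 0.0373]
orientation: [3.141, -0.865, 1.627]
wrist_force: [-0.1, -0.2, -1.4]
width: 0.0236
gripper_force: 30.0
t 32.4 tcp [ 0.5626 -0.2848  0.0373] z [-0.0425  0.7601 -0.6485] y [0.9984 0.056  0.0003] q [-0.8653  0.9502  1.0375  0.5023  1.8668 -0.9545] F [-0.1323 -0.2227 -1.3622] w 0.023564741187041292
.562,-.284,.0345 total [-1.5714 -0.5912  2.4739] rows 1 each [-1.5714 -0.5912  2.4739]
```

```bash
python3 -m handwheel '[[[-0.0011,0,0.001],0],[[-0.0008,0,0.0006],0],[[0,0,0],0],[[0,0,0],0]]'
python3 -m handwheel '[[[-0.0008,0,0.0006],0],[[0,0,0],0],[[0,0,0],0]]'
python3 v.py .562,-.284,.0345
```

```text
time_s: 32.73
tcp_pos: [0.5626, -0.2846, 0.0346]
orientation: [-3.142, -0.865, 1.627]
wrist_force: [0.1, -0.5, -0.6]
width: 0.0237
gripper_force: 30.0
time_s: 32.98
tcp_pos: [0.5626, -0.2846, 0.0345]
orientation: [3.141, -0.866, 1.628]
wrist_force: [0.1, -0.2, 3.6]
width: 0.0237
gripper_force: 30.0
t 32.9833 tcp [ 0.5626 -0.2846  0.0345] z [-0.0429  0.7607 -0.6477] y [0.9984 0.0567 0.0004] q [-0.8652  0.9544  1.0369  0.5022  1.8647 -0.9566] F [ 0.1246 -0.194   3.568 ] w 0.023692770018029483
.562,-.284,.0345 total [ 0.3778 -0.5542  0.5073] rows 1 each [ 0.3778 -0.5542  0.5073]
```

There's contact with the floor. I'll release, then back out along the tool axis.

```bash
python3 -m handwheel '[[[0,0,0],0],[[0,0,0],0],[[0,0,0],0],[[0,0,0],0],[[0,0,0],0],[[0,0,-0.01],0],[[0,0,-0.02],0],[[0,0,-0.03],0],[[0,0,-0.03],0],[[0,0,-0.03],0]]' 0.1
python3 -m handwheel '[[[0.02,0,-0.03],0],[[0.02,0,-0.03],0],[[0,0,0],0],[[0,0,0],0]]'
python3 - <<'E'
from h import *
s=ctrl.read_state();print(s['time_s'],s['tcp_pos'],s['wrist_force'])
w=ctrl.grab_frame('wrist');t=ctrl.grab_frame('top')
np.save('w4T.npy',np.array(ctrl.camera_params('wrist')['T']))
cv2.imwrite('pics/w4.png',w);cv2.imwrite('pics/top4.png',t)
a=cv2.resize(w,(400,300));b=cv2.resize(t[90:300,190:470],(400,300))
cv2.imwrite('pics/f.png',np.hstack([a,b]))
E
```

```text
time_s: 33.82
tcp_pos: [0.5676, -0.377, 0.1126]
orientation: [-3.141, -0.865, 1.627]
wrist_force: [0.6, -0.1, -0.2]
width: 0.0514
gripper_force: 0.0
time_s: 34.15
tcp_pos: [0.5696, -0.3981, 0.1842]
orientation: [3.135, -0.858, 1.631]
wrist_force: [-0.3, -0.1, -0.7]
width: 0.0516
gripper_force: 0.0
34.15 [ 0.5696 -0.3981  0.1842] [-0.2709 -0.1263 -0.6635]
```

View pics/f.png

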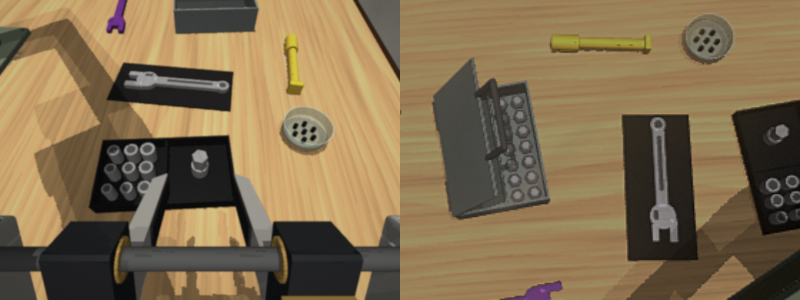

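The key stands upright mid-bay (left view 200,163). The wrench lies flat on the mat, the lid is open at its stop, and the dish and starter look unmoved. I'm handing it in.

```bash
python3 -c "
from cell import ctrl
print(ctrl.sign_off())"
```

```text
the job is handed in; nothing more can be done
None
```

I handed the job in at about 34 s: the wrench is flat on the mat, the lid is open at its stop and the key stands upright mid-bay. The dish and starter look unmoved in the last pictures; I kept clear of the bottle but it was out of the last view, and the hand-in returned no verdict.

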